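Reload a gas-line filter housing and screw down its lock ring

ROBOT

A 7-joint arm with a two-finger parallel gripper is mounted at the origin on the work surface. World frame = base frame: x ahead of the robot, y to its left, z up, the work surface at z = 0. Lengths are in m, angles in rad, forces in N, time in s.
With the tool pointing down it reaches from about 0.4 to 0.875 m from the base axis. Payload 19.3 kg.
Tool frame: the origin (TCP) lies at the very end of the fingers, on their centre line; the grasp point (between the pads) lies bot.tcp_to_grasp behind it (bot.tcp_to_grasp is the distance from the TCP to the grasp point, in m); z points along the fingers, y is the direction in which the jaws open and shut (so a half turn about z gives the same grasp; the last joint's range is limited). The gripper opens to 85 mm and grips with 20 to 120 N. Pads are 22 mm wide; open, the fingers measure 114 mm over their backs; the gripper's body (76 mm by 85 mm) begins 54 mm behind the grasp point. The pads swing forward as they close: fully open they stand 13 mm farther back than shut.
Start: joints at [-1.335, 0.521, -0.036, 1.599, 0.021, 1.021, -0.113], TCP at [0.188, 0.596, 0.231] pointing down, gripper open.
Joint ranges: [-2.91, 2.91], [-0.3, 2.13], [-1.5, 1.42], [0.17, 2.43], [-1.26, 4.41], [0.16, 1.93], [-2.52, 2.52]. Speed limits (rad/s): [1.89, 1.89, 2.39, 2.39, 3.01, 3.01, 3.01].

INTERFACE

Orientations are given as [roll, pitch, yaw] about the fixed x, y, z axes, in that order (R = Rz(yaw) Ry(pitch) Rx(roll)).
In Python, from workcell import bot gives the robot as it stands.
- The arm moves only by the tool servo_tool, never from a script. Its argument "targets" is a list of rows, each a list of 2 entries, a list of its own where there are three numbers: the shift along the tool's x, y, z in units of 0.05 m (1.0 is 0.05 m), then the turn about the tool's z in units of 5 degrees (1.0 is 5 degrees). A call has 1 to 12 rows; each row shifts and turns the commanded pose from where the row before left it, along the tool's axes as they then stand; what a row does not reach is not made up. A row lasts 1/8 s, in which the tool goes at most 62.5 mm and 10.7 degrees, less where a joint would pass 70% of its speed; a pose out of reach is approached as far as the arm can. A call with a number of a shift or a turn outside -1 to 1 is refused whole. A call with a gripper value outside its range is refused whole. "gripper" is the opening, from -1 (shut) to 1 (fully open), so that 0 is half open, set as the call begins (left out, the last holds). The fingers move at their own pace and stop on an object; "newtons" is the grip in N (left out, the last holds). Time passes only in rows, so rows that do not move let the fingers close. It gives the time, the measured TCP pose, the force and the opening at its end, in the units of the state.
- bot.observe(): the state, without advancing time (a new reading comes with each control period).
- bot.grab_frame(name): name is "scene" or "top"; returns the picture (480x640x3 uint8, blue, green, red); there is no depth.
- bot.get_calibration(name): a dict with "fx", "fy", "cx", "cy" (pixels), "pose" (4x4, takes a point from camera to world coordinates). Camera axes: x right, y up, looking along -z (the intrinsics and any distortion apply to the point x, -y, -z); pixel columns grow to the right and rows downward; lengths in m; the calibration is good to about 2 mm. A picture is of the moment at which its call begins. get_calibration takes no time and is no camera call.
- bot.job_done(): hands the job in, once; it reports no verdict.
The state is a dict: "clock": time; "qpos": joint angles; "qd": joint speeds; "joint_efforts": joint torques, N m; "position": TCP position; "tool_rot": TCP orientation; "force": force on the tool from outside, world axes, zero at the start; "moment": the same for the moment, N m; "grip_width": finger opening in m.
Only numpy, scipy, OpenCV 4.12 (cv2) and the standard library are available. Lean on these libraries where they do the work, as an engineer would, in place of code of your own. Each camera call takes 0.05 s, during which the arm holds its last target.

TASK

Reload the air filter housing on the greenhouse bench: put the filter in first with its stem up, then the spacer sleeve on top of it, then set the lock ring into the mouth and screw it clockwise all the way to its stop, so that it clamps the stack against the spring at the bottom. Let go at the end, and leave the potted plant, the canister and the flow meter where they stand.

Things in the scene. Friction and masses are not known exactly. Their poses are not given: they have to be found in the camera images.
- mouth (a point): Filter housing: upright open-topped aluminium barrel, outside diameter 74 mm, bolted down, foot flange 92 mm. This point is on its axis level with its rim, 79 mm above the bench; z up. Inside the rim lies a thread chamber 64 mm wide and 19 mm deep; two helical flights reach into it, leaving a 50 mm opening.
- gap (a point): Middle of one of the two gaps between the flights, at rim level, 28 mm from the axis along the mouth's +x; the other lies opposite, on -x. Each is 34 degrees wide and lets a lug of the lock ring through. A ring set down off the gaps rests with its foot on the flights, level with the rim; in the gaps it sinks 11 mm, on to the spacer.
- shoulder (a point): On the axis, 19 mm below the rim: floor of the thread chamber, where a cone leads into the 44 mm bore. Clockwise from a gap (seen from above) a flight's underside starts 4 mm below the rim, falls 5 mm over 80 degrees, then runs level to a solid stop: from the gaps' middle the ring turns 120 degrees in all and sinks about 3.5 mm.
- seat (a joint): Sprung seat disc closing the bore 63 mm below the rim; m that it is pushed down: 0 at rest (it carries filter, spacer and ring without moving), about 0.0035 with the ring screwed home, at most 0.006. The spring pushes up with 4.5 N at 0 and 1.5 N more per mm.
- filter_mid (a point): Filter: white plastic disc 40 mm diameter, 12 mm thick, with an upright round stem of 14 mm diameter and 36 mm length on top (total height 48 mm). Point on its axis, half-way up (24 mm above its foot); z along the stem. About 50 g. It stands on the bench, stem up.
- spacer_mid (a point): Spacer: white plastic tube, 40 mm outside and 28 mm inside diameter, 40 mm high, standing on end; either end may be up. Point at its centre (20 mm above its foot); z along its axis. About 60 g.
- ring_mid (a point): Lock ring: steel, 46 mm diameter, 28 mm hole, 10 mm high, two opposite lugs (18 degrees wide, 5.5 mm high, flush with its foot, 59 mm across both) and above it a flat bridge handle 40 mm long, 14 mm thick, 16 to 42 mm above the foot. Lugs and handle lie along this frame's x (same after half a turn). Point on its axis, 21 mm above its foot; z up. About 110 g.
- plant: Bystander: blue plastic pot, 100 mm diameter, 85 mm high, with a plant 200 mm high in all; origin at the centre of its underside. Leave it alone.
- canister: Bystander: white plastic canister lying along y on a white block, together 100 x 190 x 104 mm; origin at the centre of the underside. Leave it alone.
- flowmeter: Bystander: blue flow meter block 40 x 85 mm, 96 mm high with its two steel connectors; origin at the centre of the underside. Leave it alone.
Things that resemble listed ones, but are neither listed nor needed, are in the scene too. Leave any green look-alike of the part that bears ring_mid alone.

How it is judged:
On the way, in this order (a step that is already met when the one before it is completed fails the run):
1. the filter lies on the seat at the bottom of the bore, stem up (z of filter_mid in the frame of mouth below -0.036 m and horizontal distance between filter_mid and mouth below 0.006 m and angle between filter_mid's own z axis and vertical below 0.2 rad), for 0.2 s.
2. the spacer stands on the filter inside the bore (z of spacer_mid in the frame of mouth below -0.028 m and horizontal distance between spacer_mid and mouth below 0.006 m), for 0.2 s.
3. the lock ring's lugs have dropped through the gaps (z of ring_mid in the frame of mouth below 0.0125 m and horizontal distance between ring_mid and mouth below 0.006 m), for 0.1 s.
At the end, for the whole second after the job is handed in: Filter (stem up, within 6 degrees) at the bottom of the bore, spacer on it, lock ring level (within 4.5 degrees) and screwed down in the mouth, all three within 6 mm of the housing's axis, the seat held down by more than 2.2 mm by the ring alone, everything released (value of joint seat above 0.0022 m and z of filter_mid in the frame of mouth below -0.036 m and horizontal distance between each of filter_mid, spacer_mid, ring_mid and mouth below 0.006 m and angle between filter_mid's own z axis and vertical below 0.1 rad and z of spacer_mid in the frame of mouth below -0.03 m and z of ring_mid in the frame of mouth below 0.009 m and angle between ring_mid's own z axis and vertical below 0.08 rad); the robot touches nothing.
It fails at once if the plant is shifted by more than 30 mm or tipped (distance of plant from where it was at the start of the episode above 0.03 m or angle between plant's own z axis and vertical above 0.35 rad).
It fails at once if the canister is shifted by more than 30 mm (distance of canister from where it was at the start of the episode above 0.03 m).
It fails at once if the flow meter is shifted by more than 30 mm or tipped (distance of flowmeter from where it was at the start of the episode above 0.03 m or angle between flowmeter's own z axis and vertical above 0.35 rad).
It also fails if it takes over 72 s, if anything falls off the work surface, if the arm or the gripper's body presses on something with over 40 N, if the wrist force passes 120 N, or if a joint passes its speed limit or range.

## Working session

There is one attempt and no reset: what is moved stays moved. The work goes in short steps, Python scripts to look and compute and a tool call to move; the robot and the scene stay as the last step left them, time stands still between calls to the robot, and variables do not carry over. Pictures are saved under pics/ and viewed, and the job is handed in when it is done.

Besides the shell and the picture viewer there is one more tool, called after ">>>" by a JSON object that holds its "method" and its "body", one argument or row to a line. servo_tool: Moves the arm, as the interface text tells. Its arguments: {"type":"object","properties":{"targets":{"type":"array","items":{"type":"array"}},"gripper":{"type":"number"},"newtons":{"type":"number"}},"required":["targets"]}

```bash
mkdir -p pics; ls
python3 - <<'E'
from workcell import bot
import cv2
s=bot.observe();print(s, bot.tcp_to_grasp)
for n in("scene","top"):
    cv2.imwrite(f"pics/{n}0.png",bot.grab_frame(n));print(n,bot.get_calibration(n))
E
```

```text
pics
{'clock': 0.0, 'qpos': array([-1.33517957,  0.52201335, -0.03636847,  1.59999835,  0.02118699,
        1.0211395 , -0.11282138]), 'qd': array([ 0.00019938,  0.00089342, -0.00081227, -0.00099639, -0.00097272,
       -0.0022788 , -0.00152255]), 'joint_efforts': array([-3.54304193e-04, -9.27092099e+01,  1.97929122e+00, -3.69960880e+01,
        1.77728443e-02,  7.52110442e-03,  8.10458090e-06]), 'position': array([0.18807505, 0.59566423, 0.23072915]), 'tool_rot': array([-3.14041956e+00,  5.40095055e-05,  2.83577321e+00]), 'force': array([ 0.42131113,  0.56789493, -0.69960832]), 'moment': array([ 0.00345998,  0.03710745, -0.00846347]), 'grip_width': 0.08554077202329186} 0.0187
scene {'fx': 542.385651943054, 'fy': 542.385651943054, 'cx': 319.3709948556451, 'cy': 238.4111650711829, 'pose': array([[ 0.65921227, -0.61596335,  0.43131002,  1.08918681],
       [ 0.75189452,  0.53255915, -0.38863271, -0.45280907],
       [ 0.00968541,  0.58049109,  0.81420899,  1.06284529],
       [ 0.        ,  0.        ,  0.        ,  1.        ]])}
top {'fx': 534.9663160209444, 'fy': 534.9663160209444, 'cx': 327.74885052133453, 'cy': 248.72905423583975, 'pose': array([[-0.00899831,  0.98341859, -0.18112678,  0.35410501],
       [-0.99994927, -0.00966922, -0.00282144,  0.02039905],
       [-0.00452601,  0.1810922 ,  0.98345571,  1.27464225],
       [ 0.        ,  0.        ,  0.        ,  1.        ]])}
```

View pics/scene0.png

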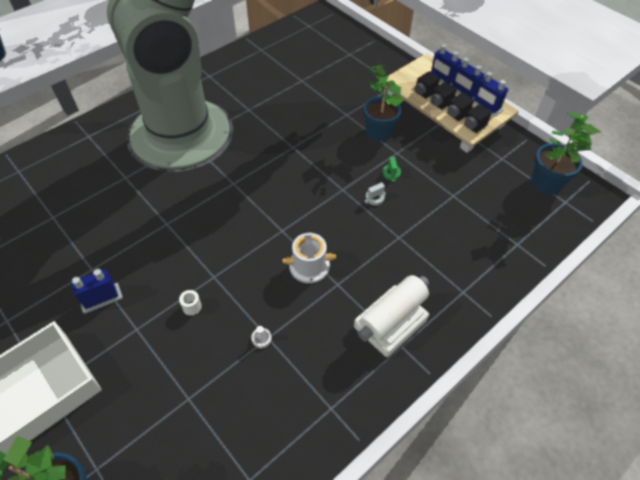

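View pics/top0.png

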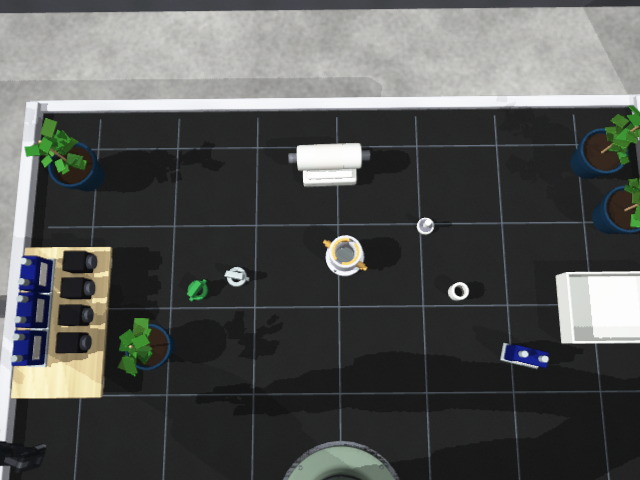

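Scene: the steel ring is near (375,194) in scene and (237,276) in top. Its green look-alike is at (391,170) and (197,289); I'll leave that alone. The filter is at top (425,226), the spacer at top (458,291) and the housing at top (345,254). Enlarging crops to confirm.

Run:
```python
import cv2,numpy as np
a=cv2.imread("pics/top0.png");b=cv2.imread("pics/scene0.png")
def c(im,u,v,r,s): return cv2.resize(im[v-r:v+r,u-r:u+r],(s,s),interpolation=cv2.INTER_CUBIC)
# top: 4 crops; r=30 -> 290px (x9.67)
L=[c(a,345,254,30,290),c(a,237,276,30,290)];M=[c(a,425,226,30,290),c(a,458,291,30,290)]
cv2.imwrite("pics/ct.png",np.vstack([np.hstack(L),np.hstack(M)]))
L=[c(b,310,255,30,290),c(b,380,185,30,290)];M=[c(b,262,338,30,290),c(b,190,302,30,290)]
cv2.imwrite("pics/cs.png",np.vstack([np.hstack(L),np.hstack(M)]))
```

```text
(no output)
```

View pics/ct.png

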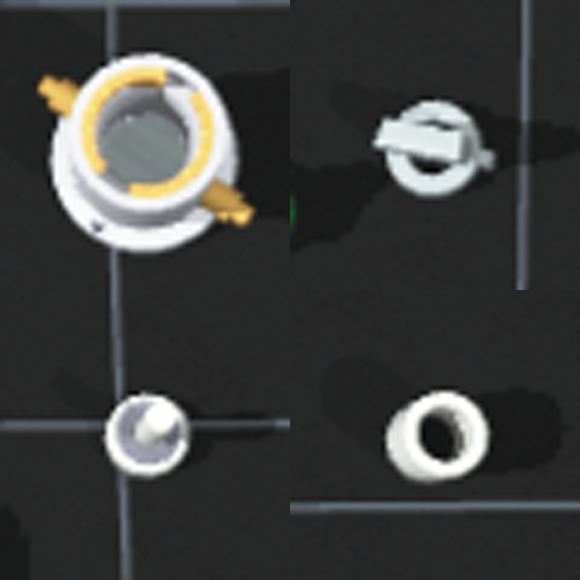

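View pics/cs.png

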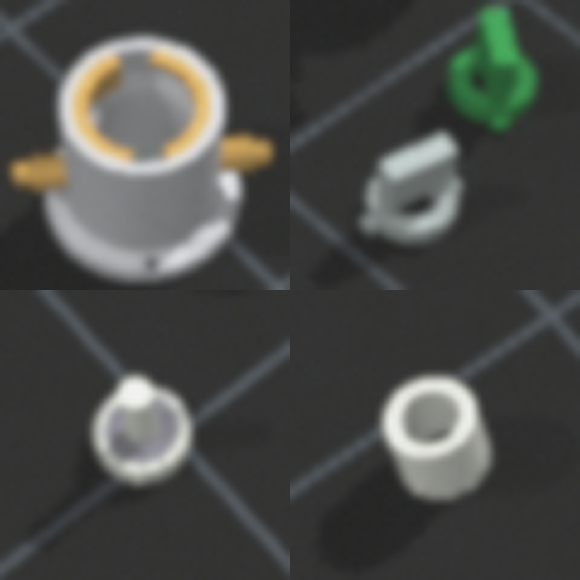

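Confirmed by the crops: the housing has two orange flights, with gaps at about (353,241) and (338,262) in top. The steel-grey ring (not the green one) has its lug visible, the filter stands stem-up and the spacer is a tube. Now silhouette fits.

```bash
cat > h.py <<'E'
import numpy as np,cv2
from scipy.optimize import minimize
from scipy.ndimage import binary_fill_holes,label
from workcell import bot
K={n:bot.get_calibration(n) for n in("scene","top")}
def proj(n,P):
    k=K[n];T=np.linalg.inv(k["pose"]);q=np.atleast_2d(P)@T[:3,:3].T+T[:3,3]
    return np.c_[k["cx"]+k["fx"]*q[:,0]/-q[:,2],k["cy"]+k["fy"]*-q[:,1]/-q[:,2]]
def unproj(n,u,v,z):
    k=K[n];d=k["pose"][:3,:3]@np.array([(u-k["cx"])/k["fx"],-(v-k["cy"])/k["fy"],-1]);o=k["pose"][:3,3]
    return o+d*(z-o[2])/d[2]
t=np.linspace(0,2*np.pi,60)
def cyl(r,z0,z1): return np.vstack([np.c_[r*np.cos(t),r*np.sin(t),0*t+z] for z in(z0,z1)])
def box(x0,x1,y0,y1,z0,z1): return np.array([[x,y,z] for x in(x0,x1) for y in(y0,y1) for z in(z0,z1)])
M=dict(filter=[cyl(.02,0,.012),cyl(.007,0.012,.048)],spacer=[cyl(.02,0,.04)],
 housing=[cyl(.037,0,.079)],
 ring=[cyl(.023,0,.01),box(-.0295,.0295,-.004,.004,0,.0055),box(-.02,.02,-.007,.007,.016,.042),box(-.02,-.012,-.007,.007,.008,.02),box(.012,.02,-.007,.007,.008,.02)])
S=8
def render(n,parts,x,y,yaw,z,win):
    u0,v0,r=win;m=np.zeros((2*r*S,2*r*S),np.uint8);c,s=np.cos(yaw),np.sin(yaw)
    for p in parts:
        w=p@np.array([[c,s,0],[-s,c,0],[0,0,1]])+[x,y,z]
        q=(proj(n,w)-[u0-r,v0-r]+.5)*S-.5
        cv2.fillConvexPoly(m,cv2.convexHull(np.round(q*16).astype(np.int32)),1,shift=4)
    return m
def obs(im,win,th):
    u0,v0,r=win;g=im[v0-r:v0+r,u0-r:u0+r].min(axis=2) if th>0 else im[v0-r:v0+r,u0-r:u0+r].max(axis=2)
    # centre-aligned upsampling
    g=cv2.resize(g,None,fx=S,fy=S,interpolation=cv2.INTER_CUBIC)
    m=g>abs(th);L,k=label(m);sz=np.bincount(L.ravel());sz[0]=0
    return binary_fill_holes(L==sz.argmax())
def fit(n,im,name,uv,r,th,z=0,yaw=None,ignore=None):
    win=(int(uv[0]),int(uv[1]),r);o=obs(im,win,th);p0=unproj(n,uv[0],uv[1],z+.02)
    def f(p):
        m=binary_fill_holes(render(n,M[name],p[0]/100,p[1]/100,p[2] if len(p)>2 else 0,z,win)) if name=="ring" else render(n,M[name],p[0]/100,p[1]/100,0,z,win).astype(bool)
        return 1-(m&o).sum()/(m|o).sum()
    best=None
    for y0 in ([None] if yaw is None else yaw):
        s=[p0[0]*100,p0[1]*100]+([] if y0 is None else [y0]);sim=np.array([s]+[np.array(s)+d for d in ([[1,0],[0,1]] if y0 is None else [[1,0,0],[0,1,0],[0,0,.3]])])
        R=minimize(f,s,method="Nelder-Mead",options=dict(initial_simplex=sim,xatol=1e-3,fatol=1e-4))
        if best is None or R.fun<best.fun:best=R
    m=render(n,M[name],best.x[0]/100,best.x[1]/100,best.x[2] if len(best.x)>2 else 0,z,win)
    return best.x,best.fun,o,m
E
cat > f.py <<'E'
from h import *
I={n:cv2.imread(f"pics/{n}0.png") for n in("scene","top")}
rows=[]
for name,pt,ps,th,yw in [("filter",(425,226),(261,337),95,None),("spacer",(458,291),(190,302),85,None),("ring",(237,276),(375,194),80,[0,.8,1.6,2.4])]:
    r=[]
    for n,uv in(("top",pt),("scene",ps)):
        x,e,o,m=fit(n,I[n],name,uv,20,th,0,yw)
        print(name,n,np.round(x,3),round(e,3))
        u0,v0=int(uv[0]),int(uv[1]);c=cv2.resize(I[n][v0-20:v0+20,u0-20:u0+20],(320,320),interpolation=cv2.INTER_CUBIC)
        for mm,col in((o,(0,255,0)),(m,(0,0,255))):
            cs,_=cv2.findContours(mm.astype(np.uint8),0,1);cv2.drawContours(c,cs,-1,col,1)
        r.append(cv2.resize(c,(260,260)))
    rows.append(np.vstack(r))
cv2.imwrite("pics/fit.png",np.hstack(rows))
E
python3 f.py
```

```text
filter top [ 64.247 -21.218] 0.045
filter scene [ 64.157 -21.085] 0.109
spacer top [ 48.125 -28.059] 0.041
spacer scene [ 48.046 -28.009] 0.11
ring top [52.284 24.37   1.385] 0.034
ring scene [52.145 24.534  1.366] 0.079
```

View pics/fit.png

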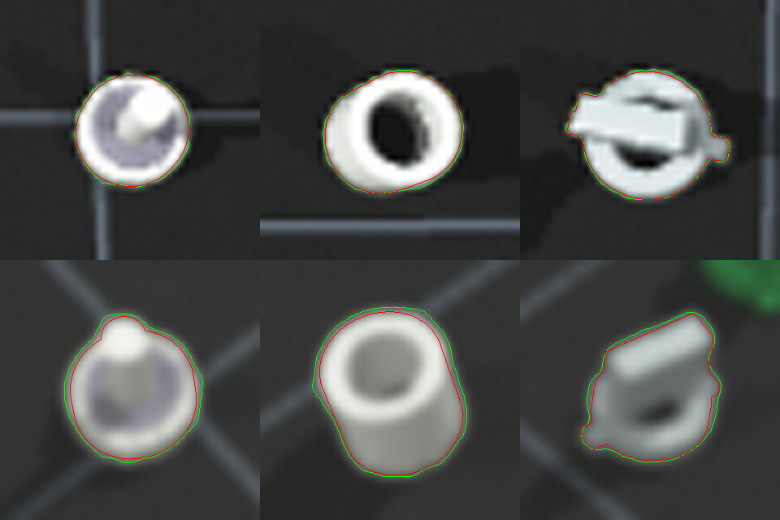

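```bash
cat > g.py <<'E'
from h import *
I={n:cv2.imread(f"pics/{n}0.png") for n in("scene","top")}
out=[]
for n,uv,th in(("top",(345,254),100),("scene",(310,257),85)):
    r=32;win=(*uv,r);im=I[n];o=obs(im,win,th).astype(np.uint8)
    # drop orange knobs: ignore pixels outside
    c=im[uv[1]-r:uv[1]+r,uv[0]-r:uv[0]+r];hsv=cv2.cvtColor(cv2.resize(c,None,fx=S,fy=S,interpolation=cv2.INTER_CUBIC),cv2.COLOR_BGR2HSV)
    o=cv2.morphologyEx(o,cv2.MORPH_OPEN,cv2.getStructuringElement(2,(91,91))).astype(bool)
    p0=unproj(n,*uv,.04)
    def f(p):
        m=render(n,[cyl(.037,0,.079),cyl(.046,0,p[2]/100)],p[0]/100,p[1]/100,0,0,win).astype(bool)
        return 1-(m&o).sum()/(m|o).sum()
    s=np.array([p0[0]*100,p0[1]*100,.8])
    R=minimize(f,s,method="Nelder-Mead",options=dict(initial_simplex=np.array([s,s+[1,0,0],s+[0,1,0],s+[0,0,.4]])))
    print(n,R.x,R.fun);x,y=R.x[:2]/100
    m=render(n,[cyl(.037,0,.079),cyl(.046,0,R.x[2]/100)],x,y,0,0,win)
    m2=render(n,[cyl(.037,.0789,.079)],x,y,0,0,win);m3=render(n,[cyl(.025,.0789,.079)],x,y,0,0,win)
    d=cv2.resize(c,None,fx=S,fy=S,interpolation=cv2.INTER_CUBIC)
    for mm,col in((o,(0,255,0)),(m,(0,0,255)),(m2,(255,0,255)),(m3,(255,0,0))):
        cs,_=cv2.findContours(mm.astype(np.uint8),0,1);cv2.drawContours(d,cs,-1,col,1)
    out.append(cv2.resize(d,(400,400)))
    # flight colour profile at rim level, r=28
    a=np.arange(0,360,3)
    P=np.c_[x+.0275*np.cos(np.radians(a)),y+.0275*np.sin(np.radians(a)),0*a+.0785];q=proj(n,P).astype(np.float32)
    col=cv2.remap(im,q[None,:,0],q[None,:,1],cv2.INTER_LINEAR)[0].astype(int)
    print([(int(A),int(k[2]-k[0])) for A,k in zip(a,col)])
cv2.imwrite("pics/hfit.png",np.hstack(out))
E
python3 g.py
```

```text
top [56.93554283 -1.52127326  0.9481087 ] 0.05373323209314096
[(0, 122), (3, 123), (6, 124), (9, 124), (12, 125), (15, 125), (18, 122), (21, 121), (24, 124), (27, 123), (30, 121), (33, 122), (36, 125), (39, 123), (42, 122), (45, 117), (48, 116), (51, 121), (54, 123), (57, 121), (60, 123), (63, 120), (66, 115), (69, 118), (72, 122), (75, 122), (78, 123), (81, 125), (84, 120), (87, 118), (90, 119), (93, 122), (96, 123), (99, 123), (102, 120), (105, 118), (108, 118), (111, 120), (114, 123), (117, 118), (120, 118), (123, 120), (126, 123), (129, 100), (132, 50), (135, 14), (138, -4), (141, -7), (144, -7), (147, -7), (150, -7), (153, -7), (156, -4), (159, 14), (162, 52), (165, 103), (168, 114), (171, 118), (174, 116), (177, 115), (180, 113), (183, 110), (186, 112), (189, 116), (192, 118), (195, 118), (198, 119), (201, 113), (204, 114), (207, 115), (210, 117), (213, 111), (216, 114), (219, 114), (222, 109), (225, 108), (228, 108), (231, 107), (234, 108), (237, 104), (240, 100), (243, 99), (246, 97), (249, 95), (252, 101), (255, 107), (258, 107), (261, 110), (264, 110), (267, 104), (270, 108
[... 1021 characters left out ...]
 (174, 108), (177, 106), (180, 109), (183, 109), (186, 108), (189, 107), (192, 108), (195, 110), (198, 110), (201, 109), (204, 111), (207, 109), (210, 109), (213, 110), (216, 114), (219, 111), (222, 110), (225, 109), (228, 107), (231, 104), (234, 101), (237, 98), (240, 96), (243, 95), (246, 92), (249, 89), (252, 88), (255, 92), (258, 94), (261, 95), (264, 96), (267, 96), (270, 94), (273, 95), (276, 97), (279, 97), (282, 92), (285, 97), (288, 88), (291, 85), (294, 88), (297, 94), (300, 89), (303, 79), (306, 68), (309, 48), (312, 29), (315, 9), (318, 0), (321, -3), (324, -4), (327, -4), (330, -2), (333, 3), (336, 17), (339, 40), (342, 67), (345, 80), (348, 90), (351, 95), (354, 97), (357, 96)]
```

View pics/hfit.png

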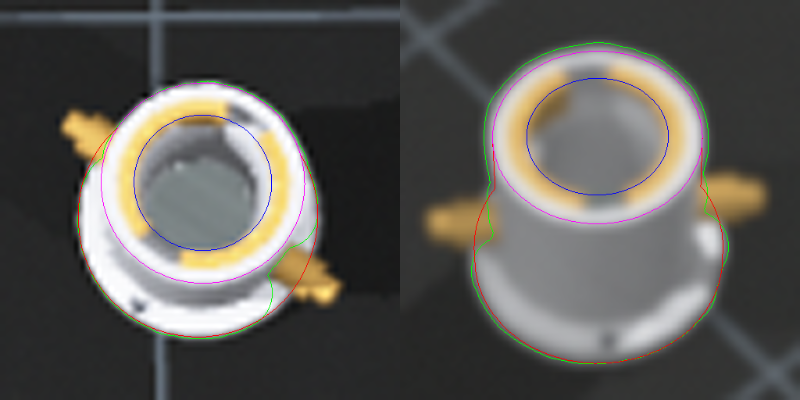

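```bash
cat > plan.py <<'E'
import sys,numpy as np
from scipy.spatial.transform import Rotation as R
def rows(p,y,goals,out=True):
    """p start xyz,y yaw deg; goals: list of (x,y,z,yawdeg,n)"""
    p=np.array(p,float);res=[]
    for gx,gy,gz,gyaw,n in goals:
        for k in range(n,0,-1):
            a=np.radians(y);T=np.array([[np.cos(a),np.sin(a),0],[np.sin(a),-np.cos(a),0],[0,0,-1]])
            d=np.round(T.T@((np.array([gx,gy,gz])-p)/k)/.05,2);w=round(((y-gyaw)/k)/5,2)
            res.append([[float(v)+0. for v in d],w]);p=p+T@d*.05;y=y-5*w
    return res,p,y
if __name__=="__main__":
    from workcell import bot
    s=bot.observe();print("t",round(s["clock"],2),np.round(s["position"],4),np.round(np.degrees(s["tool_rot"]),2),"F",np.round(s["force"],1),"w",round(s["grip_width"],4))
    r,p,y=rows(s["position"],np.degrees(s["tool_rot"][2]),eval(sys.argv[1]))
    for i in range(0,len(r),12): print(r[i:i+12])
    print(len(r),p,y)
E
python3 plan.py "[(.25,.55,.30,152.5,2),(.45,.15,.30,112.5,10),(.642,-.2115,.20,90,12)]"
```

```text
t 0.1 [0.1881 0.5957 0.2308] [-1.7994e+02  1.0000e-02  1.6248e+02] F [ 0.9  0.5 -0.3] w 0.0854
[[[-0.73, -0.25, -0.69], np.float64(1.0)], [[-0.74, -0.18, -0.69], np.float64(1.0)], [[-0.72, -0.53, 0.0], np.float64(0.8)], [[-0.76, -0.47, 0.0], np.float64(0.8)], [[-0.79, -0.42, 0.0], np.float64(0.8)], [[-0.82, -0.36, 0.0], np.float64(0.8)], [[-0.84, -0.3, 0.0], np.float64(0.8)], [[-0.86, -0.25, 0.0], np.float64(0.8)], [[-0.88, -0.18, 0.0], np.float64(0.8)], [[-0.89, -0.12, 0.0], np.float64(0.8)], [[-0.89, -0.06, 0.0], np.float64(0.8)], [[-0.9, -0.01, 0.0], np.float64(0.8)]]
[[[-0.68, 0.07, 0.17], np.float64(0.37)], [[-0.68, 0.09, 0.17], np.float64(0.38)], [[-0.67, 0.11, 0.17], np.float64(0.37)], [[-0.67, 0.13, 0.17], np.float64(0.38)], [[-0.66, 0.15, 0.16], np.float64(0.37)], [[-0.66, 0.17, 0.17], np.float64(0.38)], [[-0.65, 0.2, 0.16], np.float64(0.37)], [[-0.65, 0.22, 0.17], np.float64(0.38)], [[-0.64, 0.24, 0.16], np.float64(0.37)], [[-0.63, 0.26, 0.17], np.float64(0.38)], [[-0.62, 0.28, 0.16], np.float64(0.37)], [[-0.62, 0.3, 0.17], np.float64(0.38)]]
24 [ 0.64217371 -0.21172728  0.1997865 ] 89.97976959177555
```

>>> {"method": "servo_tool", "body": {
  "targets": [
    [[-0.73,-0.25,-0.7],1.0],
    [[-0.74,-0.18,-0.7],1.0],
    [[-0.72,-0.53,0],0.8],
    [[-0.76,-0.47,0],0.8],
    [[-0.79,-0.42,0],0.8],
    [[-0.82,-0.36,0],0.8],
    [[-0.84,-0.3,0],0.8],
    [[-0.86,-0.25,0],0.8],
    [[-0.88,-0.18,0],0.8],
    [[-0.89,-0.12,0],0.8],
    [[-0.89,-0.06,0],0.8],
    [[-0.9,0,0],0.8]
  ],
  "gripper": 0.0,
  "newtons": 40
}}

```text
clock: 1.6
position: [0.4508, 0.149, 0.3012]
tool_rot: [-3.141, -0.0, 1.961]
force: [0.5, 0.7, -0.2]
grip_width: 0.0429
```

```bash
sed -i 's/w=round(((y-gyaw)\/k)\/5,2)/w=float(round(((y-gyaw)\/k)\/5,2))/' plan.py; python3 plan.py "[(.642,-.2115,.14,90,12)]"; python3 -c "
from workcell import bot
print(bot.observe()['qpos'])"
```

```text
t 1.6 [0.4508 0.149  0.3012] [-179.99   -0.    112.36] F [ 0.5  0.7 -0.2] w 0.0429
[[[-0.68, 0.07, 0.27], 0.37], [[-0.67, 0.09, 0.27], 0.37], [[-0.67, 0.11, 0.27], 0.37], [[-0.67, 0.13, 0.27], 0.37], [[-0.66, 0.15, 0.27], 0.37], [[-0.66, 0.17, 0.27], 0.37], [[-0.65, 0.2, 0.27], 0.38], [[-0.64, 0.22, 0.27], 0.37], [[-0.64, 0.24, 0.27], 0.38], [[-0.63, 0.26, 0.26], 0.37], [[-0.62, 0.27, 0.27], 0.38], [[-0.61, 0.3, 0.26], 0.37]]
12 [ 0.64202292 -0.2112809   0.14023923] 90.00751443568547
[-0.73931603  0.20853424  0.35146354  1.90460244 -0.08267287  1.04249628
  0.03709249]
```

>>> {"method": "servo_tool", "body": {
  "targets": [
    [[-0.68,0.07,0.27],0.37],
    [[-0.67,0.09,0.27],0.37],
    [[-0.67,0.11,0.27],0.37],
    [[-0.67,0.13,0.27],0.37],
    [[-0.66,0.15,0.27],0.37],
    [[-0.66,0.17,0.27],0.37],
    [[-0.65,0.2,0.27],0.38],
    [[-0.64,0.22,0.27],0.37],
    [[-0.64,0.24,0.27],0.38],
    [[-0.63,0.26,0.26],0.37],
    [[-0.62,0.27,0.27],0.38],
    [[-0.61,0.3,0.26],0.37]
  ]
}}

```text
clock: 3.1
position: [0.6427, -0.2104, 0.1394]
tool_rot: [-3.141, -0.0, 1.572]
force: [-0.5, -0.9, 0.3]
grip_width: 0.0428
```

```bash
python3 plan.py "[(.642,-.2115,.034,90,5)]"; python3 -c "
from workcell import bot
import cv2
print(bot.observe()['qpos'])
cv2.imwrite('pics/s1.png',cv2.resize(bot.grab_frame('scene')[230:400,150:370],None,fx=3,fy=3))"
```

```text
t 3.1 [ 0.6427 -0.2104  0.1394] [-1.7996e+02 -1.0000e-02  9.0070e+01] F [-0.5 -0.9  0.3] w 0.0428
[[[0.0, 0.0, 0.42], 0.0], [[-0.01, 0.0, 0.42], 0.0], [[0.0, 0.0, 0.42], 0.0], [[-0.01, -0.01, 0.42], 0.01], [[0.0, 0.0, 0.43], 0.0]]
5 [ 0.64221076 -0.2113721   0.03391788] 90.02395928439807
[-0.03066434  0.74668351  0.42742241  1.54616137 -0.35945628  0.92818832
  0.51497104]
```

View pics/s1.png

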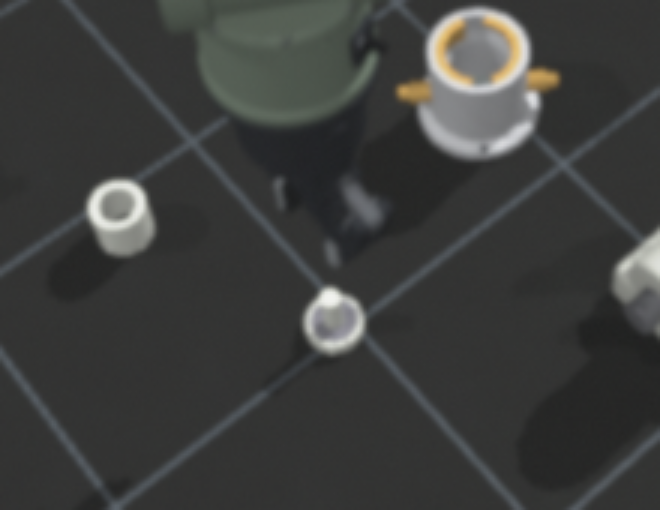

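The tool hovers above the filter, whose stem is at crop (328,297). Descending and gripping the top of the stem.

>>> {"method": "servo_tool", "body": {
  "targets": [
    [[0,0,0.42],0],
    [[-0.01,0,0.42],0],
    [[0,0,0.42],0],
    [[0,-0.01,0.42],0],
    [[0,0,0.43],0],
    [[0,0,0],0]
  ]
}}

```text
clock: 3.9
position: [0.641, -0.2097, 0.0329]
tool_rot: [-3.139, -0.001, 1.573]
force: [-0.8, 0.6, 0.9]
grip_width: 0.0428
```

>>> {"method": "servo_tool", "body": {
  "targets": [
    [[0,0,0],0],
    [[0,0,0],0],
    [[0,0,0],0],
    [[0,0,0],0],
    [[0,0,0],0]
  ],
  "gripper": -1
}}

```text
clock: 4.53
position: [0.6426, -0.2102, 0.0356]
tool_rot: [3.14, 0.0, 1.573]
force: [1.4, -0.2, 6.3]
grip_width: 0.0119
```

>>> {"method": "servo_tool", "body": {
  "targets": [
    [[0,0,-0.2],0],
    [[0,0,-0.4],0],
    [[0,0,-0.6],0],
    [[0,0,-0.8],0],
    [[0,0,-0.8],0],
    [[0,0,0],0]
  ]
}}

```text
clock: 5.28
position: [0.6433, -0.2108, 0.1794]
tool_rot: [3.136, 0.001, 1.573]
force: [-0.8, -0.0, -0.9]
grip_width: 0.0116
```

```bash
python3 plan.py "[(.5693,-.0148,.175,90,10)]"; python3 -c "
from workcell import bot
import cv2
cv2.imwrite('pics/s2.png',cv2.resize(bot.grab_frame('scene')[200:400,150:370],None,fx=3,fy=3))"
```

```text
t 5.28 [ 0.6433 -0.2108  0.1794] [1.7968e+02 8.0000e-02 9.0110e+01] F [-0.8 -0.  -0.9] w 0.0116
[[[0.39, -0.15, 0.01], 0.0], [[0.39, -0.15, 0.01], 0.0], [[0.39, -0.15, 0.01], 0.0], [[0.39, -0.15, 0.01], 0.0], [[0.39, -0.15, 0.01], 0.0], [[0.39, -0.14, 0.01], 0.0], [[0.4, -0.15, 0.01], 0.01], [[0.39, -0.14, 0.01], 0.0], [[0.4, -0.15, 0.0], 0.01], [[0.39, -0.14, 0.01], 0.0]]
10 [ 0.56946559 -0.01488467  0.17487484] 90.01370296582549
```

View pics/s2.png

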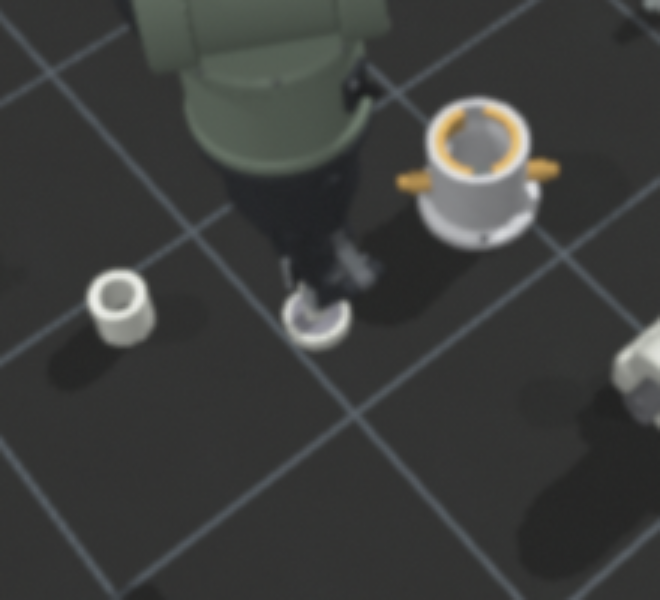

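>>> {"method": "servo_tool", "body": {
  "targets": [
    [[0.39,-0.15,0],0],
    [[0.39,-0.15,0],0],
    [[0.39,-0.15,0],0],
    [[0.39,-0.15,0.1],0],
    [[0.39,-0.15,0.2],0],
    [[0.4,-0.14,0.2],0],
    [[0.4,-0.14,0.2],0],
    [[0.4,-0.14,0.2],0],
    [[0.4,-0.14,0.1],0],
    [[0.4,-0.14,0],0],
    [[0,0,0],0],
    [[0,0,0],0]
  ]
}}

```text
clock: 6.82
position: [0.5692, -0.0129, 0.125]
tool_rot: [3.141, 0.0, 1.573]
force: [-0.3, -0.3, -0.5]
grip_width: 0.0116
```

```bash
python3 plan.py "[(.57,-.0138,.125,90,2)]"; python3 -c "
from workcell import bot
import cv2,numpy as np
a=bot.grab_frame('scene');b=bot.grab_frame('top');cv2.imwrite('pics/f3s.png',a);cv2.imwrite('pics/f3t.png',b)
cv2.imwrite('pics/s3.png',np.hstack([cv2.resize(a[220:300,270:350],None,fx=5,fy=5,interpolation=2),cv2.resize(b[214:294,305:385],None,fx=5,fy=5,interpolation=2)]))"
```

```text
t 6.83 [ 0.5692 -0.0129  0.125 ] [1.7997e+02 2.0000e-02 9.0120e+01] F [-0.3 -0.3 -0.5] w 0.0116
[[[-0.01, 0.01, 0.0], 0.01], [[-0.01, 0.01, 0.0], 0.01]]
2 [ 0.57019431 -0.01390855  0.12495966] 90.01857185269681
```

View pics/s3.png

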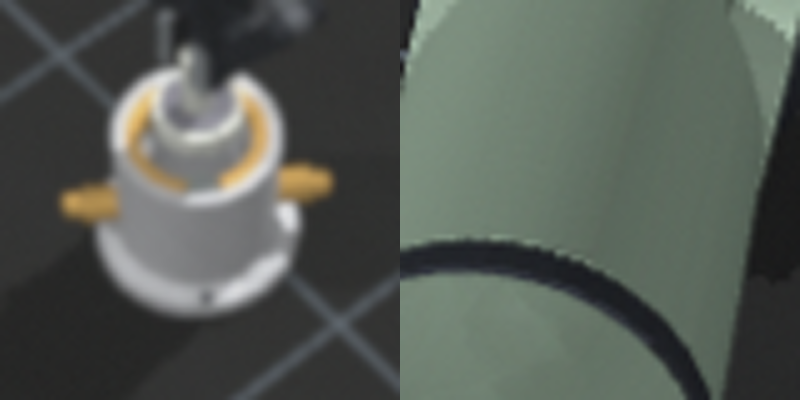

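```bash
cat > ov.py <<'E'
from h import *
def ov(img,out,circs,c=(310,255),r=35,s=12):
    a=cv2.imread(img);u,v=c;d=cv2.resize(a[v-r:v+r,u-r:u+r],None,fx=s,fy=s,interpolation=cv2.INTER_CUBIC)
    for x,y,z,R,col in circs:
        P=np.c_[x+R*np.cos(t),y+R*np.sin(t),0*t+z];q=((proj("scene",P)-[u-r,v-r]+.5)*s-.5)
        cv2.polylines(d,[np.round(q*8).astype(np.int32)],True,col,1,shift=3)
    cv2.imwrite(out,d[:600])
E
python3 -c "
from ov import *
x,y=.5692,-.0142
ov('pics/f3s.png','pics/o3.png',[(x,y,.0895,.02,(0,0,255)),(x,y,.1015,.02,(0,0,255)),(.5693,-.0148,.079,.037,(255,0,255)),(.5693,-.0148,.079,.025,(255,0,0))],(310,245),25,16)"
```

```text
(no output)
```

View pics/o3.png

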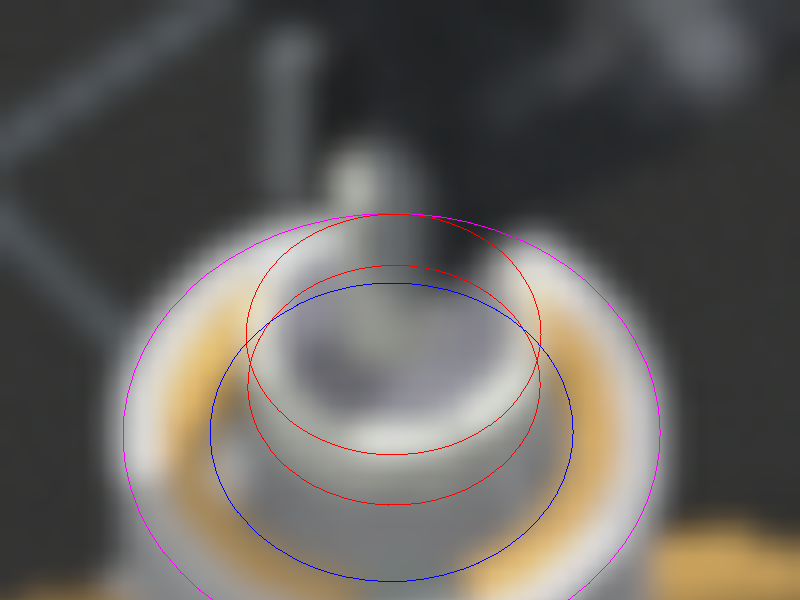

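Model overlay matches the held filter to within about 1 mm of the bore axis. Inserting.

>>> {"method": "servo_tool", "body": {
  "targets": [
    [[-0.01,0,0.1],0],
    [[0,0,0.15],0],
    [[0,0,0.15],0],
    [[0,0,0.15],0],
    [[0,0,0.15],0],
    [[0,0,0.15],0],
    [[0,0,0.1],0],
    [[0,0,0],0]
  ]
}}

```text
clock: 7.92
position: [0.5689, -0.0132, 0.077]
tool_rot: [-3.141, 0.0, 1.573]
force: [-0.0, 0.6, -0.3]
grip_width: 0.0117
```

```bash
python3 plan.py "[(.57,-.0138,.080,90,2)]"
```

```text
t 7.92 [ 0.5689 -0.0132  0.077 ] [-1.7998e+02  1.0000e-02  9.0120e+01] F [-0.   0.6 -0.3] w 0.0117
[[[-0.01, 0.01, -0.03], 0.01], [[0.0, 0.01, -0.03], 0.01]]
2 [ 0.56987845 -0.01374308  0.07998805] 90.02378944314087
```

>>> {"method": "servo_tool", "body": {
  "targets": [
    [[0,0,0],0],
    [[0,0,0],0],
    [[0,0,0],0]
  ],
  "gripper": -0.55
}}

```text
clock: 8.3
position: [0.5691, -0.0132, 0.0775]
tool_rot: [3.141, -0.0, 1.573]
force: [0.3, -0.0, 0.2]
grip_width: 0.0193
```

>>> {"method": "servo_tool", "body": {
  "targets": [
    [[0,0,-0.3],0],
    [[0,0,-0.6],0],
    [[0,0,-0.8],0],
    [[0,0,-0.5],0],
    [[-0.7,-0.1,0],0],
    [[-0.7,-0.1,0],0],
    [[-0.8,-0.2,0],0]
  ]
}}

```text
clock: 9.18
position: [0.5493, -0.1241, 0.1884]
tool_rot: [3.141, -0.0, 1.574]
force: [0.3, 0.3, -0.1]
grip_width: 0.0193
```

```bash
python3 plan.py "[(.4815,-.279,.13,90,6)]"; python3 -c "
from workcell import bot
import cv2,numpy as np
a=bot.grab_frame('scene');b=bot.grab_frame('top');cv2.imwrite('pics/f4s.png',a);cv2.imwrite('pics/f4t.png',b)
cv2.imwrite('pics/s4.png',np.hstack([cv2.resize(a[220:300,270:350],None,fx=5,fy=5,interpolation=2),cv2.resize(b[214:294,305:385],None,fx=5,fy=5,interpolation=2)]))"
```

```text
t 9.18 [ 0.5493 -0.1241  0.1884] [179.94  -0.    90.17] F [ 0.3  0.3 -0.1] w 0.0193
[[[-0.52, -0.23, 0.19], 0.01], [[-0.52, -0.23, 0.2], 0.0], [[-0.51, -0.23, 0.19], 0.01], [[-0.52, -0.22, 0.2], 0.0], [[-0.51, -0.23, 0.19], 0.01], [[-0.52, -0.22, 0.2], 0.0]]
6 [ 0.48154245 -0.27916596  0.12993777] 90.02205731768623
```

View pics/s4.png

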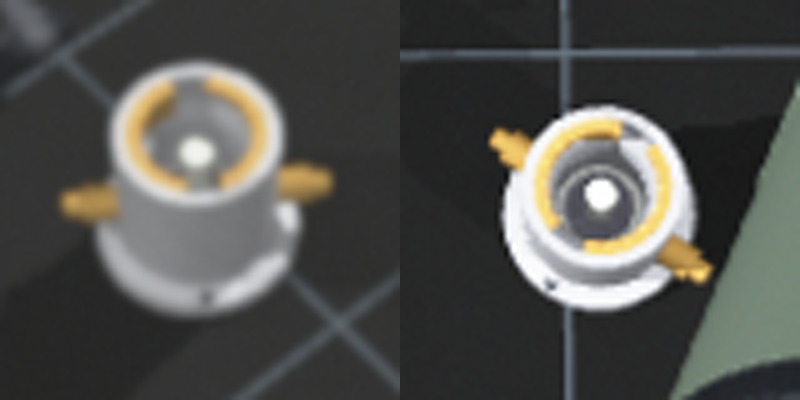

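The filter is in, with its stem top at scene (309.4,250.4) and top (345,253.2). I'll check its height by triangulation while moving to the spacer.

```bash
python3 -c "
from h import *
for z in(.064,.07,.08): print(z,unproj('scene',309.2,250,z),unproj('top',344.8,252.8,z))"
```

```text
0.064 [ 0.56908877 -0.01408445  0.064     ] [ 0.56717841 -0.01521636  0.064     ]
0.07 [ 0.57221296 -0.01671984  0.07      ] [ 0.56612241 -0.01503985  0.07      ]
0.08 [ 0.57741996 -0.02111216  0.08      ] [ 0.5643624  -0.01474566  0.08      ]
```

>>> {"method": "servo_tool", "body": {
  "targets": [
    [[-0.52,-0.23,0.2],0],
    [[-0.52,-0.23,0.2],0],
    [[-0.51,-0.23,0.2],0],
    [[-0.52,-0.23,0.2],0],
    [[-0.51,-0.22,0.2],0],
    [[-0.52,-0.22,0.2],0],
    [[0,0,0],0]
  ],
  "gripper": 0.6
}}

```text
clock: 10.15
position: [0.4806, -0.28, 0.1276]
tool_rot: [-3.141, 0.001, 1.57]
force: [-0.0, 1.1, 0.4]
grip_width: 0.0685
```

```bash
python3 plan.py "[(.4815,-.279,.03,90,6)]"
```

```text
t 10.15 [ 0.4806 -0.28    0.1276] [-1.7997e+02  3.0000e-02  8.9960e+01] F [-0.   1.1  0.4] w 0.0685
[[[0.0, 0.0, 0.33], -0.0], [[0.0, 0.0, 0.32], -0.0], [[0.0, 0.0, 0.33], -0.0], [[0.01, 0.01, 0.32], -0.0], [[0.0, 0.0, 0.33], -0.0], [[0.01, 0.01, 0.32], -0.01]]
6 [ 0.48159135 -0.278985    0.03014399] 90.00846346659111
```

>>> {"method": "servo_tool", "body": {
  "targets": [
    [[0,0,0.34],0],
    [[0,0,0.34],0],
    [[0,0,0.34],0],
    [[0,0,0.34],0],
    [[0,0,0.34],0],
    [[0,0,0.36],0],
    [[0,0,0],0]
  ]
}}

```text
clock: 11.02
position: [0.4809, -0.2781, 0.0229]
tool_rot: [-3.14, -0.001, 1.573]
force: [0.3, 0.8, -0.6]
grip_width: 0.0686
```

>>> {"method": "servo_tool", "body": {
  "targets": [
    [[0,0,0],0],
    [[0,0,0],0],
    [[0,0,0],0],
    [[0,0,0],0],
    [[0,0,0],0]
  ],
  "gripper": -0.6
}}

```text
clock: 11.65
position: [0.4819, -0.2786, 0.0252]
tool_rot: [3.141, 0.0, 1.573]
force: [-0.9, 0.3, 5.2]
grip_width: 0.0379
```

>>> {"method": "servo_tool", "body": {
  "targets": [
    [[0,0,-0.2],0],
    [[0,0,-0.5],0],
    [[0,0,-0.8],0],
    [[0,0,-0.8],0],
    [[0,0,-0.4],0]
  ]
}}

```text
clock: 12.28
position: [0.4821, -0.2787, 0.1622]
tool_rot: [3.139, 0.001, 1.573]
force: [0.4, -0.1, -0.3]
grip_width: 0.0377
```

```bash
python3 plan.py "[(.569,-.014,.122,90,10)]"; python3 -c "
from workcell import bot
import cv2
cv2.imwrite('pics/s5.png',cv2.resize(bot.grab_frame('scene')[200:400,150:370],None,fx=3,fy=3))"
```

```text
t 12.28 [ 0.4821 -0.2787  0.1622] [1.7984e+02 6.0000e-02 9.0120e+01] F [ 0.4 -0.1 -0.3] w 0.0377
[[[0.53, 0.17, 0.08], 0.0], [[0.53, 0.18, 0.08], 0.0], [[0.53, 0.17, 0.08], 0.0], [[0.53, 0.18, 0.08], 0.0], [[0.53, 0.17, 0.08], 0.0], [[0.53, 0.18, 0.08], 0.0], [[0.53, 0.17, 0.08], 0.01], [[0.53, 0.18, 0.08], 0.0], [[0.53, 0.17, 0.08], 0.01], [[0.52, 0.18, 0.08], 0.0]]
10 [ 0.56919467 -0.01405829  0.12224455] 90.01776394902036
```

View pics/s5.png

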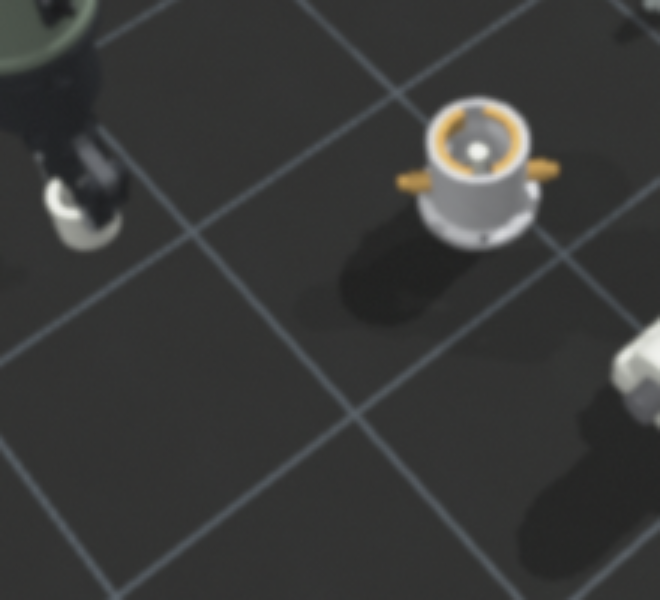

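>>> {"method": "servo_tool", "body": {
  "targets": [
    [[0.53,0.17,0],0],
    [[0.53,0.18,0],0],
    [[0.53,0.17,0],0],
    [[0.53,0.18,0],0],
    [[0.53,0.17,0.1],0],
    [[0.53,0.18,0.2],0],
    [[0.53,0.17,0.2],0],
    [[0.53,0.18,0.2],0],
    [[0.53,0.17,0.15],0],
    [[0.53,0.18,0],0],
    [[0,0,0],0],
    [[0,0,0],0]
  ]
}}

```text
clock: 13.82
position: [0.5684, -0.0138, 0.1172]
tool_rot: [3.141, 0.0, 1.573]
force: [0.1, -1.1, -0.9]
grip_width: 0.0379
```

```bash
python3 plan.py "[(.5693,-.0133,.12,90,2)]"; python3 -c "
from workcell import bot
from ov import *
s=bot.observe()['position']
cv2.imwrite('pics/f6s.png',bot.grab_frame('scene'))
x,y,z=s[0],s[1]-.0015,s[2]-.025
ov('pics/f6s.png','pics/o6.png',[(x,y,z,.02,(0,0,255)),(x,y,z+.04,.02,(0,0,255)),(.5693,-.0148,.079,.037,(255,0,255)),(.5693,-.0148,.079,.025,(255,0,0))],(310,240),25,16)"
```

```text
t 13.82 [ 0.5684 -0.0138  0.1172] [1.7998e+02 2.0000e-02 9.0110e+01] F [ 0.1 -1.1 -0.9] w 0.0379
[[[0.0, 0.01, -0.03], 0.01], [[0.01, 0.01, -0.03], 0.01]]
2 [ 0.56935166 -0.0132861   0.12016545] 90.00563677451672
```

View pics/o6.png

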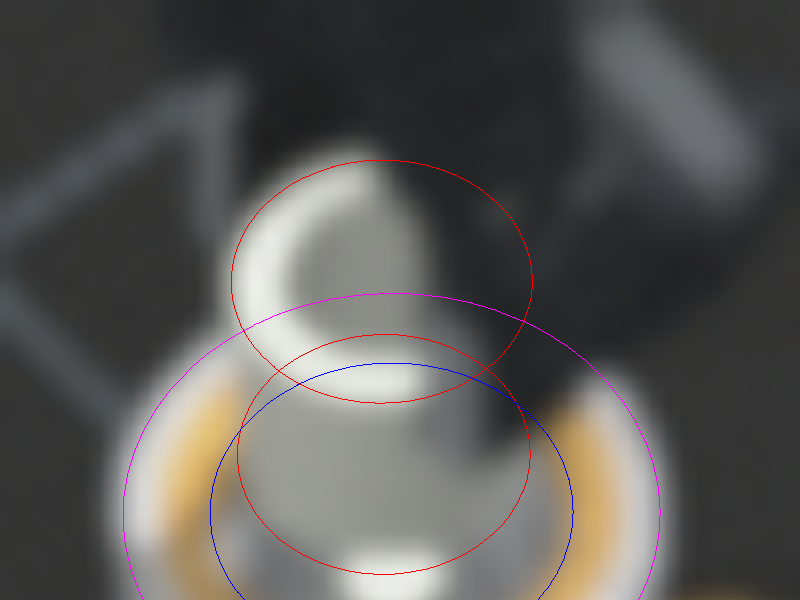

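>>> {"method": "servo_tool", "body": {
  "targets": [
    [[0.01,0.02,0.1],0],
    [[0,0,0.14],0],
    [[0,0,0.14],0],
    [[0,0,0.14],0],
    [[0,0,0.14],0],
    [[0,0,0.14],0],
    [[0,0,0],0]
  ]
}}

```text
clock: 14.75
position: [0.5696, -0.0127, 0.0773]
tool_rot: [3.141, -0.001, 1.573]
force: [-6.0, 1.2, 17.3]
grip_width: 0.038
```

```bash
python3 plan.py "[(.5693,-.0133,.077,90,2)]"; python3 -c "
from workcell import bot
from ov import *
s=bot.observe()['position']
cv2.imwrite('pics/f7s.png',bot.grab_frame('scene'))
x,y,z=s[0],s[1]-.0015,s[2]-.025
ov('pics/f7s.png','pics/o7.png',[(x,y,z+.04,.02,(0,0,255)),(.5693,-.0148,.079,.037,(255,0,255)),(.5693,-.0148,.079,.025,(255,0,0))],(310,240),25,16)"
```

```text
t 14.75 [ 0.5696 -0.0127  0.0773] [ 1.7998e+02 -3.0000e-02  9.0120e+01] F [-6.   1.2 17.3] w 0.038
[[[-0.01, 0.0, 0.0], 0.01], [[0.0, -0.01, 0.01], 0.01]]
2 [ 0.56912807 -0.01323719  0.0767923 ] 90.01585803891733
```

View pics/o7.png

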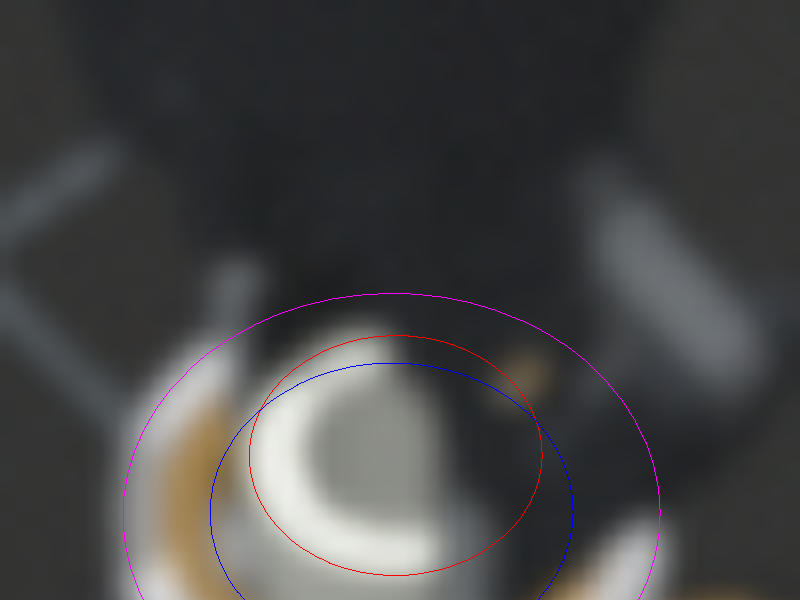

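>>> {"method": "servo_tool", "body": {
  "targets": [
    [[0,0,-0.06],0],
    [[-0.01,-0.01,0],0],
    [[0,0,0],0]
  ]
}}

```text
clock: 15.18
position: [0.5689, -0.0132, 0.0796]
tool_rot: [-3.141, 0.0, 1.573]
force: [0.1, 0.7, -0.4]
grip_width: 0.0377
```

>>> {"method": "servo_tool", "body": {
  "targets": [
    [[0,0,0.03],0],
    [[0,0,0.02],0],
    [[0,0,0],0]
  ]
}}

```text
clock: 15.55
position: [0.569, -0.0132, 0.0775]
tool_rot: [3.142, -0.0, 1.573]
force: [-2.5, 0.7, 7.1]
grip_width: 0.0377
```

>>> {"method": "servo_tool", "body": {
  "targets": [
    [[0,0,-0.02],0],
    [[0,0,0],0]
  ]
}}

```text
clock: 15.8
position: [0.569, -0.0132, 0.0782]
tool_rot: [3.142, 0.0, 1.573]
force: [-0.1, 0.8, -0.1]
grip_width: 0.0377
```

>>> {"method": "servo_tool", "body": {
  "targets": [
    [[0,0,0],0],
    [[0,0,0],0],
    [[0,0,0],0]
  ],
  "gripper": 0.1
}}

```text
clock: 16.18
position: [0.569, -0.0132, 0.0783]
tool_rot: [-3.142, 0.0, 1.573]
force: [0.1, -0.3, -0.8]
grip_width: 0.0469
```

>>> {"method": "servo_tool", "body": {
  "targets": [
    [[0,0,-0.3],0],
    [[0,0,-0.6],0],
    [[0,0,-0.8],0],
    [[0,0,-0.8],0],
    [[0.8,0,-0.3],0],
    [[0.8,0,0],0],
    [[0.8,0,0],0]
  ]
}}

```text
clock: 17.05
position: [0.5688, 0.108, 0.2197]
tool_rot: [3.14, -0.001, 1.573]
force: [0.8, 0.2, -0.4]
grip_width: 0.0471
```

```bash
python3 plan.py "[(.5225,.2455,.16,78.8,6)]"; python3 -c "
from workcell import bot
import cv2,numpy as np
a=bot.grab_frame('scene');b=bot.grab_frame('top');cv2.imwrite('pics/f8s.png',a);cv2.imwrite('pics/f8t.png',b)
cv2.imwrite('pics/s8.png',np.hstack([cv2.resize(a[220:300,270:350],None,fx=5,fy=5,interpolation=2),cv2.resize(b[214:294,305:385],None,fx=5,fy=5,interpolation=2)]))"
```

```text
t 17.05 [0.5688 0.108  0.2197] [ 1.7993e+02 -3.0000e-02  9.0110e+01] F [ 0.8  0.2 -0.4] w 0.0471
[[[0.46, -0.15, 0.2], 0.38], [[0.45, -0.17, 0.2], 0.38], [[0.45, -0.18, 0.2], 0.38], [[0.44, -0.2, 0.2], 0.37], [[0.43, -0.21, 0.2], 0.38], [[0.43, -0.23, 0.19], 0.37]]
6 [0.52259666 0.24541173 0.16020414] 78.80786457804895
```

View pics/s8.png

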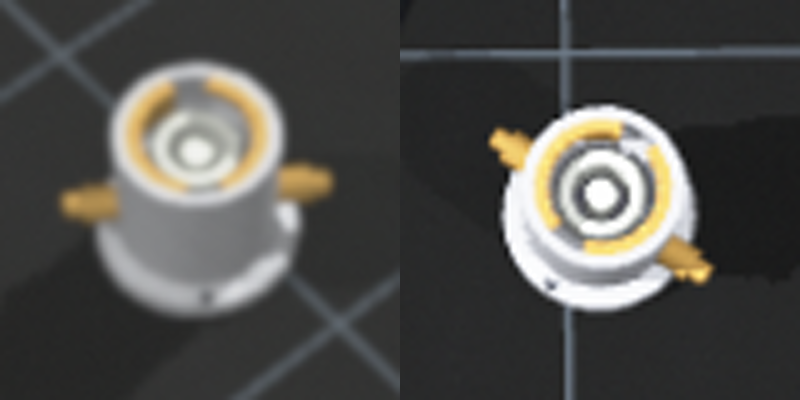

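```bash
python3 -c "
from ov import *
x,y=.5693,-.0148
ov('pics/f8s.png','pics/o8.png',[(x,y,.068,.02,(0,0,255)),(x,y,.068,.014,(0,0,255)),(x,y,.079,.037,(255,0,255)),(x,y,.079,.025,(255,0,0))],(310,250),22,16)"
```

```text
(no output)
```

View pics/o8.png

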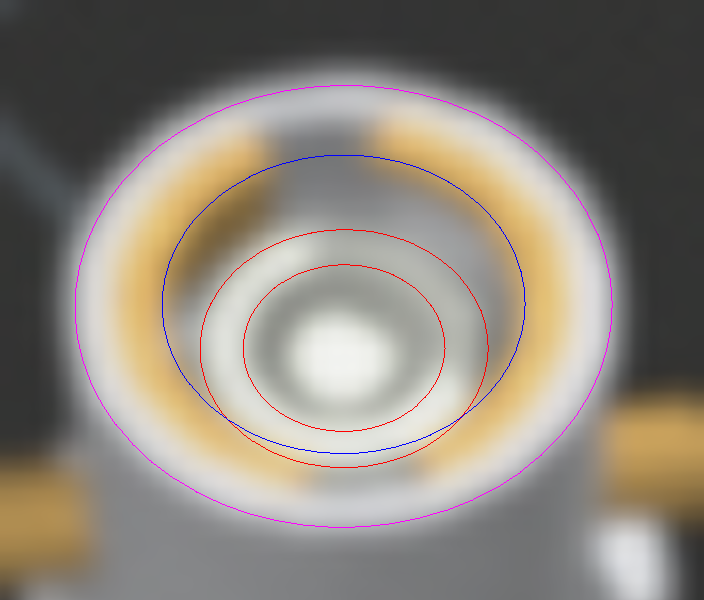

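>>> {"method": "servo_tool", "body": {
  "targets": [
    [[0.46,-0.15,0.2],0.38],
    [[0.45,-0.17,0.2],0.38],
    [[0.45,-0.18,0.2],0.38],
    [[0.44,-0.2,0.2],0.37],
    [[0.43,-0.21,0.2],0.38],
    [[0.43,-0.23,0.19],0.37],
    [[0,0,0],0]
  ],
  "gripper": 0.1
}}

```text
clock: 18.02
position: [0.5217, 0.2455, 0.1589]
tool_rot: [-3.141, 0.0, 1.378]
force: [-0.3, -0.1, 0.4]
grip_width: 0.047
```

```bash
python3 plan.py "[(.5225,.245,.1,78.8,4)]"; python3 -c "
from workcell import bot
import cv2
cv2.imwrite('pics/s9.png',cv2.resize(bot.grab_frame('scene')[130:260,290:450],None,fx=4,fy=4))"
```

```text
t 18.02 [0.5217 0.2455 0.1589] [-1.7996e+02  1.0000e-02  7.8940e+01] F [-0.3 -0.1  0.4] w 0.047
[[[0.0, 0.0, 0.29], 0.01], [[0.0, 0.01, 0.3], 0.01], [[0.0, 0.0, 0.29], 0.0], [[-0.01, 0.01, 0.3], 0.01]]
4 [0.52263151 0.24480564 0.09985086] 78.79011178220269
```

View pics/s9.png

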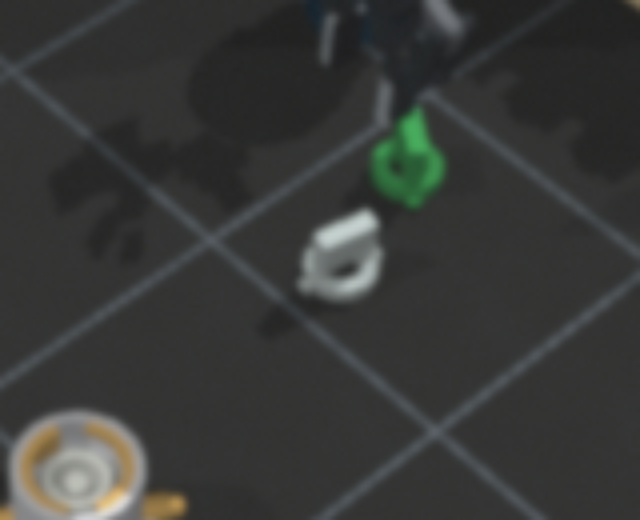

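Spacer top matches z≈0.068 (seated on the filter) and is concentric. The tool is above the steel ring at crop (345,262), with the green one clear to the upper right. Descending and gripping the handle.

>>> {"method": "servo_tool", "body": {
  "targets": [
    [[0,0.01,0.4],0],
    [[0,0,0.4],0],
    [[-0.01,0,0.4],0.02],
    [[0,0,0.4],0.02],
    [[0,0,0.4],0],
    [[0,0,0.4],0],
    [[0,0,0.38],0],
    [[0,0,0],0]
  ]
}}

```text
clock: 19.08
position: [0.5223, 0.2431, 0.0184]
tool_rot: [-3.14, 0.001, 1.372]
force: [-0.2, -0.4, -0.9]
grip_width: 0.0471
```

>>> {"method": "servo_tool", "body": {
  "targets": [
    [[0,0,0],0],
    [[0,0,0],0],
    [[0,0,0],0],
    [[0,0,0],0],
    [[0,0,0],0]
  ],
  "gripper": -1,
  "newtons": 60
}}

```text
clock: 19.7
position: [0.5234, 0.2438, 0.0206]
tool_rot: [3.141, -0.001, 1.372]
force: [-2.2, -0.8, 7.1]
grip_width: 0.0125
```

>>> {"method": "servo_tool", "body": {
  "targets": [
    [[0,0,-0.2],0],
    [[0,0,-0.5],0],
    [[0,0,-0.8],0],
    [[0,0,-0.8],0],
    [[0,0,-0.5],0]
  ]
}}

```text
clock: 20.32
position: [0.5233, 0.2438, 0.1624]
tool_rot: [3.14, -0.002, 1.372]
force: [0.7, 0.8, -1.0]
grip_width: 0.0125
```

```bash
python3 plan.py "[(.5693,-.0138,.15,145.8,14)]"; python3 -c "
from workcell import bot
import cv2
cv2.imwrite('pics/s10.png',cv2.resize(bot.grab_frame('scene')[130:260,290:450],None,fx=4,fy=4))"
```

```text
t 20.32 [0.5233 0.2438 0.1624] [ 1.7992e+02 -9.0000e-02  7.8620e+01] F [ 0.7  0.8 -1. ] w 0.0125
[[[-0.35, 0.14, 0.02], -0.96], [[-0.36, 0.11, 0.02], -0.96], [[-0.37, 0.08, 0.02], -0.96], [[-0.37, 0.05, 0.02], -0.96], [[-0.37, 0.01, 0.02], -0.96], [[-0.37, -0.02, 0.02], -0.96], [[-0.37, -0.05, 0.02], -0.96], [[-0.37, -0.08, 0.02], -0.96], [[-0.36, -0.11, 0.01], -0.96], [[-0.35, -0.14, 0.02], -0.96], [[-0.33, -0.16, 0.01], -0.96], [[-0.32, -0.19, 0.02], -0.96]]
[[[-0.3, -0.22, 0.01], -0.96], [[-0.28, -0.25, 0.02], -0.96]]
14 [ 0.56918278 -0.01402188  0.14993179] 145.82055447628255
```

View pics/s10.png

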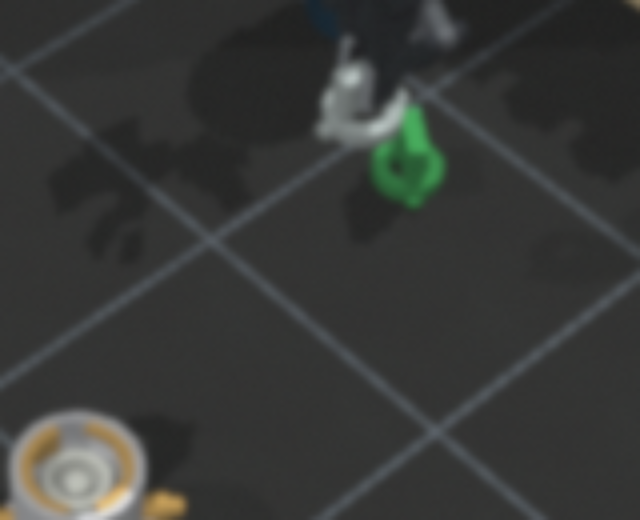

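>>> {"method": "servo_tool", "body": {
  "targets": [
    [[-0.35,0.14,0.02],-0.96],
    [[-0.36,0.11,0.02],-0.96],
    [[-0.37,0.08,0.02],-0.96],
    [[-0.37,0.05,0.02],-0.96],
    [[-0.37,0.01,0.02],-0.96],
    [[-0.37,-0.02,0.02],-0.96],
    [[-0.37,-0.05,0.02],-0.96],
    [[-0.37,-0.08,0.02],-0.96],
    [[-0.36,-0.11,0.02],-0.96],
    [[-0.35,-0.14,0.02],-0.96],
    [[-0.33,-0.16,0.02],-0.96],
    [[-0.32,-0.19,0.02],-0.96]
  ]
}}

```text
clock: 21.88
position: [0.5627, 0.0219, 0.1483]
tool_rot: [3.141, 0.0, 2.38]
force: [0.1, 0.4, -0.6]
grip_width: 0.0128
```

>>> {"method": "servo_tool", "body": {
  "targets": [
    [[-0.3,-0.22,0.1],-0.96],
    [[-0.28,-0.25,0.2],-0.96],
    [[0,0,0.3],0],
    [[0,0,0.25],0],
    [[0,0,0],0],
    [[0,0,0],0]
  ]
}}

```text
clock: 22.62
position: [0.569, -0.0137, 0.1055]
tool_rot: [3.142, 0.0, 2.545]
force: [0.1, -0.3, -1.9]
grip_width: 0.013
```

```bash
python3 plan.py "[(.5695,-.0148,.1056,145.8,2)]"
cat > or.py <<'E'
from ov import *
def ring(img,out,x,y,z,yaw,c=(310,245),r=25,s=16,hx=.5693,hy=-.0148):
    a=np.linspace(0,2*np.pi,60)
    ov(img,out,[(x,y,z,.023,(0,0,255)),(x,y,z+.01,.023,(0,0,255)),(hx,hy,.079,.037,(255,0,255)),(hx,hy,.079,.025,(255,0,0))],c,r,s)
    d=cv2.imread(out);u,v=c;cs,sn=np.cos(yaw),np.sin(yaw);Rm=np.array([[cs,sn,0],[-sn,cs,0],[0,0,1]])
    for col,pts in(((0,255,255),[[.0295,-.0046,.0055],[.0295,.0046,.0055],[.022,.0035,.0055],[.022,-.0035,.0055]]),((0,255,255),[[-.0295,-.0046,.0055],[-.0295,.0046,.0055],[-.022,.0035,.0055],[-.022,-.0035,.0055]]),((0,255,0),[[-.02,-.007,.042],[.02,-.007,.042],[.02,.007,.042],[-.02,.007,.042]])):
        q=(proj("scene",np.array(pts)@Rm+[x,y,z])-[u-r,v-r]+.5)*s-.5
        cv2.polylines(d,[np.round(q*8).astype(np.int32)],True,col,1,shift=3)
    for k in(0,180):   # gap edges
        for e in(-17,17):
            A=np.radians(145.8+k+e);q=(proj("scene",np.array([[hx+rr*np.cos(A),hy+rr*np.sin(A),.079] for rr in(.025,.032)]))-[u-r,v-r]+.5)*s-.5
            cv2.polylines(d,[np.round(q*8).astype(np.int32)],False,(255,255,0),2,shift=3)
    cv2.imwrite(out,d)
E
python3 -c "
from or_ import *" 2>/dev/null; mv or.py ringov.py; python3 -c "
from ringov import *
s=bot.observe();p=s['position']
cv2.imwrite('pics/f11.png',bot.grab_frame('scene'))
ring('pics/f11.png','pics/o11.png',p[0],p[1],p[2]-.0206,s['tool_rot'][2])"
```

```text
t 22.62 [ 0.569  -0.0137  0.1055] [1.8000e+02 1.0000e-02 1.4584e+02] F [ 0.1 -0.3 -1.9] w 0.013
[[[-0.01, -0.01, 0.0], 0.0], [[-0.01, 0.0, 0.0], 0.01]]
2 [ 0.56951926 -0.01462564  0.10550933] 145.793907271853
```

View pics/o11.png

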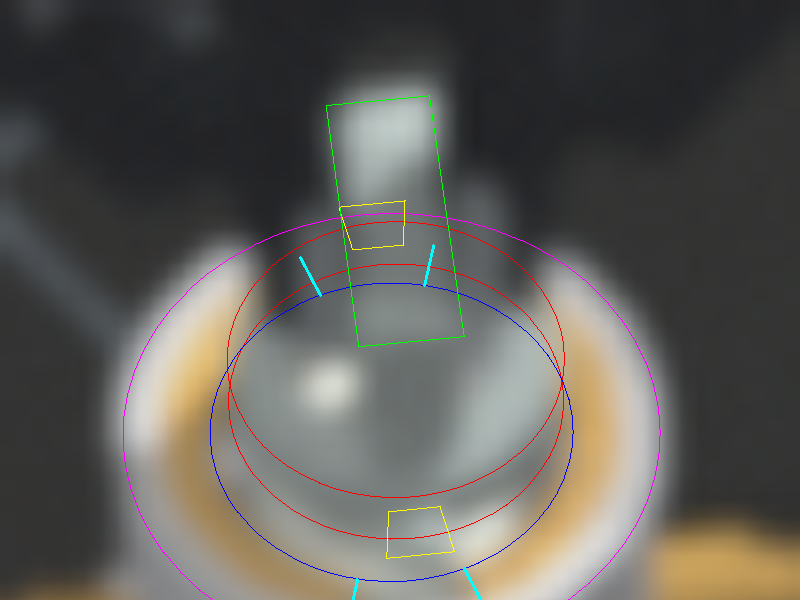

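```bash
python3 -c "
import cv2
a=cv2.imread('pics/f11.png')[215:285,275:345];a=cv2.convertScaleAbs(a,alpha=1.3)
cv2.imwrite('pics/o12.png',cv2.resize(a,None,fx=8.5,fy=8.5,interpolation=2))"
```

```text
(no output)
```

View pics/o12.png

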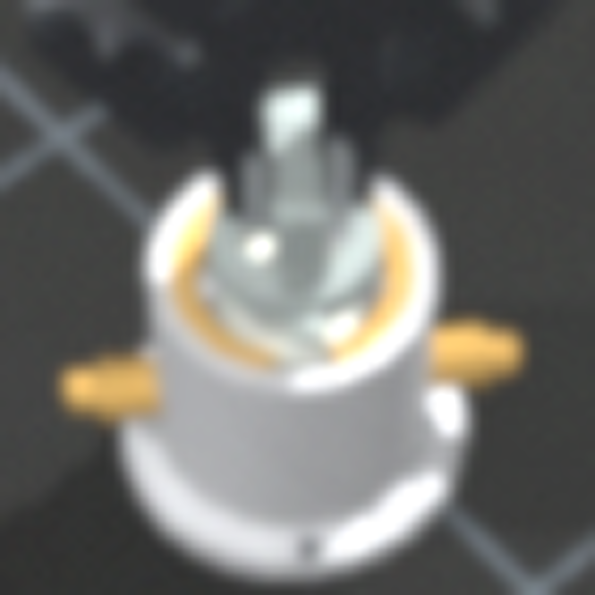

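>>> {"method": "servo_tool", "body": {
  "targets": [
    [[-0.015,-0.012,0.04],0],
    [[0,0,0.04],0],
    [[0,0,0.04],0],
    [[0,0,0.02],0],
    [[0,0,0],0]
  ]
}}

```text
clock: 23.3
position: [0.5691, -0.0151, 0.0982]
tool_rot: [-3.141, -0.0, 2.545]
force: [0.2, 0.9, -0.6]
grip_width: 0.0128
```

>>> {"method": "servo_tool", "body": {
  "targets": [
    [[0,0,0.02],0],
    [[0,0,0.02],0],
    [[0,0,0.02],0],
    [[0,0,0],0]
  ]
}}

```text
clock: 23.8
position: [0.5691, -0.0151, 0.0952]
tool_rot: [-3.141, -0.0, 2.545]
force: [-0.9, 0.5, -1.4]
grip_width: 0.0128
```

>>> {"method": "servo_tool", "body": {
  "targets": [
    [[0,0,0.02],0],
    [[0,0,0.02],0],
    [[0,0,0.02],0],
    [[0,0,0],0]
  ]
}}

```text
clock: 24.3
position: [0.5691, -0.0151, 0.0922]
tool_rot: [-3.141, -0.0, 2.545]
force: [0.1, -0.2, -1.6]
grip_width: 0.0126
```

>>> {"method": "servo_tool", "body": {
  "targets": [
    [[0,0,0.02],0],
    [[0,0,0.02],0],
    [[0,0,0.02],0],
    [[0,0,0],0],
    [[0,0,0],0]
  ]
}}

```text
clock: 24.92
position: [0.5692, -0.0151, 0.0893]
tool_rot: [-3.142, 0.0, 2.545]
force: [0.1, 0.3, -0.9]
grip_width: 0.0128
```

```bash
python3 -c "
from ringov import *
s=bot.observe();p=s['position'];print(s['force'],s['moment'],s['qpos'][6])
cv2.imwrite('pics/f13.png',bot.grab_frame('scene'))
ring('pics/f13.png','pics/o13.png',p[0],p[1],p[2]-.0206,s['tool_rot'][2])"
```

```text
[ 0.0668013   0.347935   -0.92983999] [ 0.00377151 -0.02267     0.01383361] 1.0502961515980433
```

View pics/o13.png

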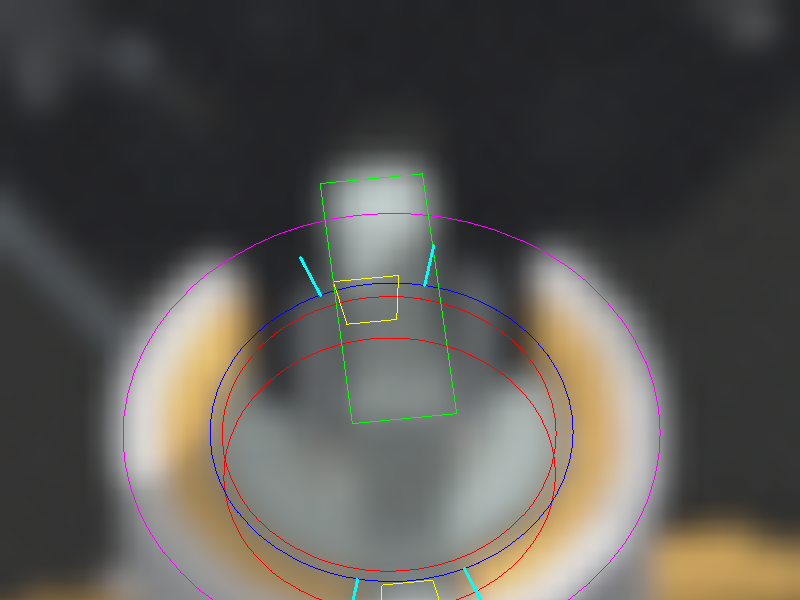

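The ring has dropped through the gaps, with its foot about 10.3 mm below the rim and no side force. Pressing lightly, then screwing clockwise while following the ramp down.

>>> {"method": "servo_tool", "body": {
  "targets": [
    [[0,0,0.02],0],
    [[0,0,0.01],0],
    [[0,0,0],0.5],
    [[0,0,0],1],
    [[0,0,0],1],
    [[0,0,0],1],
    [[0,0,0],1],
    [[0,0,0],1]
  ]
}}

```text
clock: 25.98
position: [0.5694, -0.0151, 0.088]
tool_rot: [3.141, 0.0, 2.06]
force: [0.1, -0.1, 2.9]
grip_width: 0.0129
```

```bash
python3 plan.py "[(.5693,-.0148,.085,120,1)]"; python3 -c "
from workcell import bot
s=bot.observe();print(s['moment'],s['qpos'][6])"
```

```text
t 25.98 [ 0.5694 -0.0151  0.088 ] [1.7997e+02 2.0000e-02 1.1805e+02] F [ 0.1 -0.1  2.9] w 0.0129
[[[0.01, 0.0, 0.06], -0.39]]
1 [ 0.56912676 -0.01467075  0.08499221] 120.00459390570951
[-0.02679206  0.06584281  0.05363368] 0.6856782501566242
```

>>> {"method": "servo_tool", "body": {
  "targets": [
    [[0,0,0.01],1],
    [[0,0,0.006],1],
    [[0,0,0.006],1],
    [[0,0,0.006],1],
    [[0,0,0.006],1],
    [[0,0,0.006],1]
  ]
}}

```text
clock: 26.72
position: [0.5696, -0.0151, 0.0862]
tool_rot: [3.141, -0.0, 1.537]
force: [-0.5, -1.0, 6.2]
grip_width: 0.0126
```

```bash
python3 plan.py "[(.5693,-.0148,.085,120,1)]"; python3 -c "
from workcell import bot
s=bot.observe();print(s['moment'],s['qpos'][6])"
```

```text
t 26.73 [ 0.5696 -0.0151  0.0862] [179.94  -0.    88.06] F [-0.5 -1.   6.2] w 0.0126
[[[0.0, -0.01, 0.02], -6.39]]
1 [ 0.56906688 -0.01504044  0.08515286] 120.0146387969103
[0.04327582 0.11064    0.05526452] 0.2938460453357709
```

>>> {"method": "servo_tool", "body": {
  "targets": [
    [[0,0,0.006],1],
    [[0,0,0.006],1],
    [[0,0,0.006],1],
    [[0,0,0.006],1],
    [[0,0,0.006],1],
    [[0,0,0.006],1],
    [[0,0,0],1],
    [[0,0,0],1]
  ]
}}

```text
clock: 27.72
position: [0.5698, -0.0151, 0.0846]
tool_rot: [3.14, -0.001, 0.839]
force: [0.0, 0.1, 8.4]
grip_width: 0.0129
```

```bash
python3 plan.py "[(.5693,-.0148,.085,26,1)]"; python3 -c "
from workcell import bot
s=bot.observe();print(s['moment'],s['qpos'][6])"
```

```text
t 27.73 [ 0.5698 -0.0151  0.0846] [ 1.7994e+02 -6.0000e-02  4.8060e+01] F [0.  0.1 8.4] w 0.0129
[[[0.0, -0.01, -0.01], 4.41]]
1 [ 0.56940941 -0.01480723  0.08506209] 26.010804110121146
[0.01651039 0.09055247 0.09571851] -0.2331378672754424
```

>>> {"method": "servo_tool", "body": {
  "targets": [
    [[0,0,0],1],
    [[0,0,0],1],
    [[0,0,0],1],
    [[0,0,0],0.6],
    [[0,0,0],0.4],
    [[0,0,0],0]
  ]
}}

```text
clock: 28.48
position: [0.5697, -0.0151, 0.0845]
tool_rot: [3.141, -0.001, 0.492]
force: [0.2, 0.4, 8.5]
grip_width: 0.0123
```

```bash
python3 -c "
from workcell import bot
import numpy as np
s=bot.observe();print(s['moment'],np.degrees(s['tool_rot'][2]))"
```

```text
[ 0.05400443  0.04832039 -0.06046264] 28.196638858742972
```

>>> {"method": "servo_tool", "body": {
  "targets": [
    [[0,0,0],0.4],
    [[0,0,0],0.4],
    [[0,0,0],0.4],
    [[0,0,0],0]
  ]
}}

```text
clock: 28.98
position: [0.5698, -0.0152, 0.0845]
tool_rot: [3.141, -0.001, 0.389]
force: [-0.6, -1.4, 9.4]
grip_width: 0.0127
```

```bash
python3 -c "
from workcell import bot
import numpy as np
s=bot.observe();print(s['moment'],np.degrees(s['tool_rot'][2]))"
```

```text
[-0.12713661  0.11127904  0.92042173] 22.26007945358526
```

>>> {"method": "servo_tool", "body": {
  "targets": [
    [[0,0,0],-0.3],
    [[0,0,-0.01],0],
    [[0,0,0],0]
  ]
}}

```text
clock: 29.35
position: [0.5696, -0.0151, 0.0848]
tool_rot: [3.141, -0.001, 0.415]
force: [2.8, -1.3, 4.8]
grip_width: 0.0128
```

>>> {"method": "servo_tool", "body": {
  "targets": [
    [[0,0,0],0],
    [[0,0,0],0],
    [[0,0,0],0],
    [[0,0,0],0]
  ],
  "gripper": -0.2
}}

```text
clock: 29.85
position: [0.569, -0.0151, 0.0844]
tool_rot: [-3.142, 0.0, 0.416]
force: [-0.2, 0.0, 0.3]
grip_width: 0.0339
```

>>> {"method": "servo_tool", "body": {
  "targets": [
    [[0,0,-0.2],0],
    [[0,0,-0.5],0],
    [[0,0,-0.8],0],
    [[0,0,-0.8],0],
    [[0,0,-0.5],0],
    [[-0.3,-0.8,0],0],
    [[-0.3,-0.8,0],0],
    [[-0.3,-0.8,0],0],
    [[-0.2,-0.6,0],0],
    [[0,0,0],0]
  ]
}}

```text
clock: 31.1
position: [0.4571, 0.1017, 0.2249]
tool_rot: [-3.14, -0.0, 0.419]
force: [-0.0, -0.1, 0.2]
grip_width: 0.0341
```

```bash
python3 -c "
from ringov import *
b=bot.grab_frame('top')
cv2.imwrite('pics/f14.png',bot.grab_frame('scene'));cv2.imwrite('pics/f14t.png',b)
ring('pics/f14.png','pics/o14.png',.5693,-.0148,.079-.0145,np.radians(25.8),c=(310,247),r=25)
cv2.imwrite('pics/t14.png',cv2.resize(b[214:294,305:385],None,fx=7,fy=7,interpolation=2))"
```

```text
(no output)
```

View pics/o14.png

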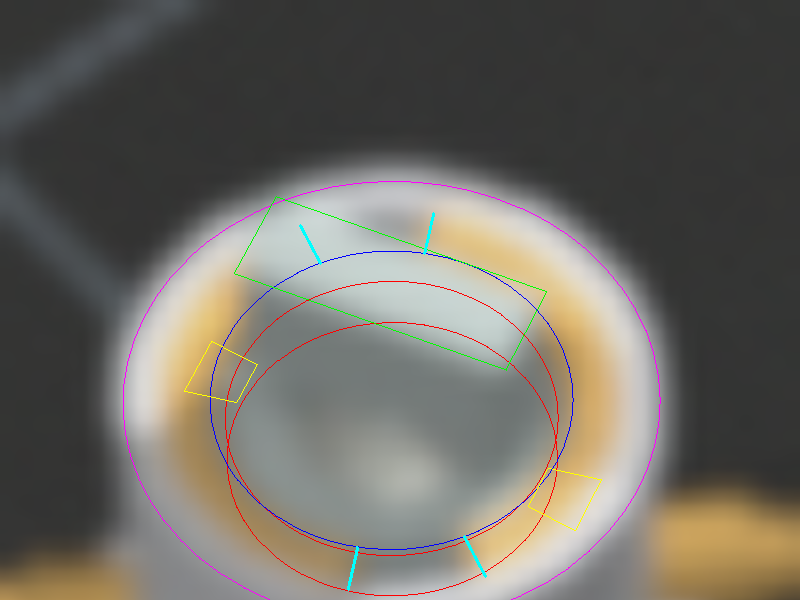

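View pics/t14.png

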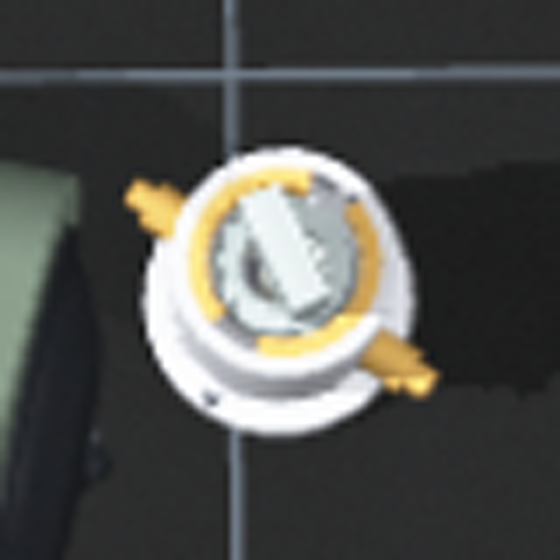

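The handle top in the scene crop runs from (240,270) to (545,290). It matches the model at a 25.8° yaw with the foot 14.5 mm below the rim, and the ring is level and centred. The arm is clear, so I'm handing in.

```bash
python3 -c "
from workcell import bot
print(bot.job_done())"
```

```text
the job is handed in; nothing more can be done
None
```

The housing is reloaded and the job was handed in at about 31 s of the 72 s allowed; no verdict came back. I dropped the filter in stem up, set the spacer on it, lowered the lock ring through the gaps and screwed it clockwise about 120° to its stop. I then let go and moved the arm clear.

- **Filter and spacer:** after each release the pictures showed the filter's stem top near 64 mm above the bench and the spacer's top near 68 mm. Both match parts sitting fully down and centred to about 1–2 mm.
- **Lock ring:** the torque rose to 0.9 N m at about 122°, which I took as the stop. The last picture matches a ring screwed fully home, with its foot about 14.5 mm below the rim, level, and the handle at about 26°. The seat's own position could not be read directly; from the ring's height it should be about 3.5 mm down.
- **Disagreements:** the gripper read 1.5–2.4 mm narrower than the known part sizes, and the camera positions along x sat about 1 mm off the gripper's. While lowering the spacer I met 17 N, probably a fingertip on the rim. I lifted, shifted by 0.5 mm, touched the rim again at 7 N, and let go just above it.
- **Bystanders:** the planned paths stayed clear of the plant, canister, flow meter and green look-alike, but I did not re-measure their positions at the end.

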